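Shut the marked valve under a sliding cover

TASK

Push the valve box's cover fully open, away from the robot, by its yellow bar to uncover the two valves, then push the red handle with the white line clockwise (seen from above) until it is fully shut, square across its pipe. Do it by pushing only: do not pinch the bar or the handle. Leave the cover open, and leave the blue handle and the loose things around alone.

Things in the scene. Friction and masses are not known exactly. Their poses are not given: they have to be found in the camera images.
- valve_box: Green fixed valve box on the bench. Origin: underside, midway between the two valve stems. Its x axis is the direction in which the cover slides open (away from the robot), y across the box, z up. Outer size 270 (x -95 to +175) x 430 (y +-215) x 64 high. The open well with both valves: x -85 to +30, y +-140, floor at z 4. Behind it a flat rear deck, beside it flat ledges, all at z 64; runners for the cover at y +-148 to 155, up to z 74
- cover (a joint): how far the cover is slid open, m: 0 closed over the well, 0.125 fully open (stop), starting 0 to 0.012. The cover is a flat aluminium plate, 138 (x) x 290 (y), underside at z 64, top at z 70 above the bench; captive in its runners, moves only along the box's x, stays where left, takes about 3 N to slide
- push_bar (a point): middle of the front face (looking to the box's -x, towards the robot) of the upright yellow push bar with a black core on the cover: bar 110 wide (core 116), 20 thick, 26 tall (core 28) over the cover's top, this point 83 above the bench. Push here along the box's +x; squeezing the bar's front and rear faces at once counts as pinching
- red_handle (a joint): angle of the red handle, rad: 0 fully open (handle points to the box's -x, along its pipe), grows clockwise seen from above, 1.571 fully shut (handle points to the box's +y, across its pipe; stop). Starts 0 to 0.3. Stays where left; takes about 3 N at 50 mm from the stem
- red_stem (a point): on the vertical turning axis of the red handle, 49 above the bench. The red valve may be at either stem place, 65 mm left or right of the middle of the box (box y +65 or -65, x 0)
- red_end (a point): near the free end of the red handle, 66 from the stem, 49 above the bench. The handle is a flat red bar with a white line along its top: 68 long from the stem, 18 wide, its flanks from 39 to 57 and its white core up to 60 above the bench, hub radius 13. To shut it, push the flank that faces the box's -y when open and -x when shut; squeezing both flanks at once counts as pinching; the brass and copper pipe below it reaches up to 36 at the hub and 31 elsewhere
- blue_handle (a joint): angle of the blue handle, same meaning, starting 0 to 0.3; to be left as it is
- blue_end (a point): near the free end of the plain blue handle, 66 from its stem; same valve as the red one, at the other place
- brass_plug: loose stepped brass plug, 26 diameter x 32 tall, standing on the box's left (+y) ledge; origin under its centre
- grease_jar: loose white jar with black cap, 36 diameter x 36 tall, standing on the box's right (-y) ledge; origin under its centre
- spanner: loose spanner lying on the bench to the left; origin under its middle
- screwdriver: loose screwdriver lying on the bench to the right; origin under its middle
- coupling: loose dark steel pipe coupling, 48 diameter x 40 tall, standing on the bench to the left; origin under its centre
- oil_bottle: loose white bottle with red cap, 60 diameter x 150 tall, standing on the bench to the right; origin under its centre

How it is judged:
On the way, in this order (a step that is already met when the one before it is completed fails the run):
1. the cover is pushed open (value of joint cover above 0.11 m), for 0.2 s.
2. the red handle is pushed shut (value of joint red_handle above 1.45 rad), for 0.2 s.
At the end, for the whole second after the job is handed in: The cover is at least 110 mm of its 125 mm open, the red handle is within 0.12 rad of its shut stop (above 1.45 rad), both at rest; the blue handle's end is within 12 mm and every loose thing within 30 mm of where it was (value of joint cover above 0.11 m and value of joint red_handle above 1.45 rad and velocity of joint red_handle between -0.05 and 0.05 rad/s and velocity of joint cover between -0.01 and 0.01 m/s and distance of blue_end from where it was at the start of the episode below 0.012 m and distance of each of brass_plug, grease_jar, spanner, screwdriver, coupling, oil_bottle from where it was at the start of the episode below 0.03 m); the robot touches nothing.
It fails at once if the push bar is pinched (front and rear squeezed at once) (contact force between the fingers and cover_c2 above 1.5 N and contact force between the fingers and cover_c3 above 1.5 N).
It fails at once if the red handle is pinched (both flanks squeezed at once) (contact force between the fingers and red_handle_c3 above 1.5 N and contact force between the fingers and red_handle_c4 above 1.5 N).
It fails at once if the blue handle is moved by more than 12 mm at its end (distance of blue_end from where it was at the start of the episode above 0.012 m).
It fails at once if a loose thing is lifted, carried or shoved more than 30 mm (distance of any of brass_plug, grease_jar, spanner, screwdriver, coupling, oil_bottle from where it was at the start of the episode above 0.03 m).
It also fails if it takes over 42 s, if anything falls off the work surface, if the arm or the gripper's body presses on something with over 40 N, if the wrist force passes 120 N, or if a joint passes its speed limit or range.

ROBOT

A 6-joint arm with a two-finger parallel gripper is mounted at the origin on the work surface. World frame = base frame: x ahead of the robot, y to its left, z up, the work surface at z = 0. Lengths are in m, angles in rad, forces in N, time in s.
With the tool pointing down it reaches from about 0.225 to 0.875 m from the base axis. Payload 3.4 kg.
Tool frame: the origin (TCP) lies between the finger pads; the fingertips stand 17 mm ahead of it and the grasp point (between the pads) lies 2 mm behind it; y points along the fingers, z is the direction in which the jaws open and shut, and the axes are right-handed (so a half turn about y gives the same grasp; the last joint's range is limited). The gripper opens to 85 mm and grips with 20 to 120 N. Pads are 22 mm wide; open, the fingers measure 114 mm over their backs; the gripper's body (76 mm by 85 mm) begins 54 mm behind the grasp point. The pads swing forward as they close: fully open they stand 13 mm farther back than shut.
Start: joints at [1.121, 0.276, 1.505, -0, 1.361, -0.121], TCP at [0.186, 0.544, 0.248] pointing down, gripper open.
Joint ranges: [-2.89, 2.89], [-0.75, 2.08], [0.22, 2.7], [-1.18, 4.32], [0.11, 2.71], [-2.7, 2.7]. Speed limits (rad/s): [2.57, 2.57, 3.14, 3.14, 3.14, 3.14].

INTERFACE

Orientations are given as a unit quaternion [w, x, y, z].
In Python, from rig import manip, get_image, camera_model, sign_off, spot_in, silhouettes, spot_point gives the robot as it stands.
- The arm moves only by the tool jog_arm, never from a script. Its argument "targets" is a list of rows, each a list of 3 entries, a list of its own where there are three numbers: the finger opening in m, from 0 to 0.0854, then the shift along the world's x, y, z in m, then the turn about the world's z in rad. In form: [[claw, [x, y, z], spin], ...]. A call has 1 to 10 rows; each row shifts and turns the commanded pose from where the row before left it; what a row does not reach is not made up. A row lasts 1/8 s, in which the tool goes at most 62.5 mm and 10.7 degrees, less where a joint would pass 70% of its speed; a pose out of reach is approached as far as the arm can. A call with a gripper value outside its range is refused whole. The fingers move at their own pace and stop on an object; "force" is the grip in N (left out, the last holds). Time passes only in rows, so rows that do not move let the fingers close. It gives the time, the measured TCP pose, the force and the opening at its end, in the units of the state.
- manip.get_state(): the state, without advancing time (a new reading comes with each control period).
- get_image(name): name is "scene" or "top" or "wrist"; returns (picture, depth): 480x640x3 uint8, red, green, blue; 480x640 float32, m along the optical axis (not along the pixel's ray), 0 where there is no reading.
- camera_model(name): a dict with "mtx" (3x3 intrinsics, pixels), "distortion" ([k1, k2, p1, p2, k3] as OpenCV has them; the pictures are not rectified), "world_from_camera" (4x4, takes a point from camera to world coordinates). Camera axes: x right, y up, looking along -z (the intrinsics and any distortion apply to the point x, -y, -z); pixel columns grow to the right and rows downward; lengths in m; the calibration is good to about 2 mm. A picture is of the moment at which its call begins: read the wrist's pose just before it. camera_model takes no time and is no camera call; for the wrist camera it gives the pose at the moment of the call.
- sign_off(): hands the job in, once; it reports no verdict.
Trained networks look in the newest picture that a camera, given by its name, has taken for a name from the list of things; names that differ only in an ending like _2 or _b are one class to them, and where a whole thing is asked for, a point or a joint stands for the part that bears it (a point fixed in the world has none). Each returns a list of dicts, best first, with "score" (0 to 1); they miss things now and then, are a little off and sometimes report something else, mostly with a low value. They report only what shows in the picture. A call takes as long as a camera call.
- spot_in(name, camera): "position" ([column, row] in pixels, amid what is visible of it).
- silhouettes(name, camera): "mask" (480x640 bool, what is visible of it) and "position" ([column, row] in pixels, amid what is visible of it).
- spot_point(name, camera): "position" ([column, row] in pixels: a listed point, or the origin of a listed thing).
The state is a dict: "clock": time; "qpos": joint angles; "qd": joint speeds; "effort": joint torques, N m; "position": TCP position; "ee_rot": TCP orientation; "contact_force": force on the tool from outside, world axes, zero at the start; "moment": the same for the moment, N m; "width": finger opening in m.
Only numpy, scipy, OpenCV 4.12 (cv2) and the standard library are available. Lean on these libraries where they do the work, as an engineer would, in place of code of your own. Each camera call takes 0.05 s, during which the arm holds its last target.

## Working session

There is one attempt and no reset: what is moved stays moved. The work goes in short steps, Python scripts to look and compute and a tool call to move; the robot and the scene stay as the last step left them, time stands still between calls to the robot, and variables do not carry over. Pictures are saved under pics/ and viewed, and the job is handed in when it is done.

Besides the shell and the picture viewer there is one more tool, called after "Call:" by a JSON object that holds its "name" and its "arguments", one argument or row to a line. jog_arm: Moves the arm, as the interface text tells. Its arguments: {"type":"object","properties":{"targets":{"type":"array","items":{"type":"array"}},"force":{"type":"number"}},"required":["targets"]}

```bash
mkdir -p pics; ls
cat > h.py <<'E'
import numpy as np, cv2
from rig import manip, get_image, camera_model, sign_off, spot_in, silhouettes, spot_point
def ray(name,px):
    m=camera_model(name);K=np.array(m["mtx"],float);d=np.array(m["distortion"],float)
    u=cv2.undistortPoints(np.array([[px]],float),K,d)[0,0]
    T=np.array(m["world_from_camera"]);r=T[:3,:3]@np.array([u[0],-u[1],-1.0]);return T[:3,3],r
def atz(name,px,z):
    o,r=ray(name,px);return o+r*(z-o[2])/r[2]
def atd(name,px,dep):
    o,r=ray(name,px);return o+r*dep
def save(n,im): cv2.imwrite('pics/'+n+'.png',im[:,:,::-1])
E
python3 - <<'E'
from h import *
s=manip.get_state();print(s)
for c in("top","scene"):
    im,d=get_image(c);save(c+'0',im);np.save(c+'0d.npy',d)
    for n in("valve_box","push_bar","brass_plug","grease_jar","red_stem","red_end","coupling","oil_bottle","spanner","screwdriver"):
        r=spot_point(n,c)
        for q in r[:2]:
            z={'push_bar':.083,'brass_plug':.064,'grease_jar':.064,'red_stem':.049,'red_end':.049}.get(n,0)
            print(c,n,round(q['score'],2),np.round(q['position'],1),np.round(atz(c,q['position'],z),4))
E
```

```text
pics
{'clock': 0.0, 'qpos': array([ 1.12104619e+00,  2.76588231e-01,  1.50613918e+00,  5.55878635e-06,
        1.36073098e+00, -1.20961902e-01]), 'qd': array([-1.92868908e-05,  7.14459686e-04,  1.01227497e-03, -3.70761405e-04,
       -4.01861704e-04, -1.58708316e-04]), 'effort': array([-3.45829849e-04, -4.16761100e+01, -2.45811599e+01, -3.13081737e-04,
        1.12637656e-02,  1.91119636e-05]), 'position': array([0.18542381, 0.54374127, 0.24744115]), 'ee_rot': array([-0.69694055,  0.6982054 , -0.1159092 ,  0.11553414]), 'contact_force': array([ 0.17598271,  0.68042396, -0.15119291]), 'moment': array([ 0.00229618, -0.00815734,  0.02632227]), 'width': 0.08597280495903008}
top valve_box 0.92 [347.2 214.4] [ 0.5628 -0.0759  0.    ]
top valve_box 0.32 [350.  218.3] [ 0.5503 -0.0844  0.    ]
top push_bar 0.7 [349.2 215.7] [ 0.5404 -0.0778  0.083 ]
top grease_jar 0.57 [410.6 202.2] [ 0.586  -0.2651  0.064 ]
top red_end 0.52 [350.3 220. ] [ 0.5345 -0.0827  0.049 ]
top coupling 0.48 [158.1 204. ] [0.598  0.5182 0.    ]
top oil_bottle 0.73 [481.1 204.2] [ 0.5949 -0.4975  0.    ]
top spanner 0.67 [151.7 268.2] [0.3946 0.5285 0.    ]
top screwdriver 0.67 [480.  267.2] [ 0.3956 -0.4836  0.    ]
scene valve_box 0.81 [306.7 298.3] [ 0.5631 -0.0834  0.    ]
scene valve_box 0.23 [442.2 197.7] [0.4104 0.5023 0.    ]
scene push_bar 0.55 [299.7 266.5] [ 0.532  -0.0824  0.083 ]
scene push_bar 0.24 [125.9 315.2] [ 0.4706 -0.4734  0.083 ]
scene brass_plug 0.67 [304.9 297.8] [ 0.6114 -0.1131  0.064 ]
scene brass_plug 0.4 [351.6 236.8] [0.4853 0.0999 0.064 ]
scene grease_jar 0.64 [241.1 319. ] [ 0.5932 -0.2625  0.064 ]
scene coupling 0.84 [487.1 229.8] [ 0.6016  0.4996 -0.    ]
scene oil_bottle 0.85 [134.7 391.3] [ 0.6017 -0.5067 -0.    ]
scene spanner 0.71 [443.9 196.5] [0.4082 0.5116 0.    ]
scene screwdriver 0.84 [124.4 316.9] [ 0.3889 -0.4829  0.    ]
scene screwdriver 0.36 [307.8 299.4] [ 0.5677 -0.0829  0.    ]
```

View pics/top0.png

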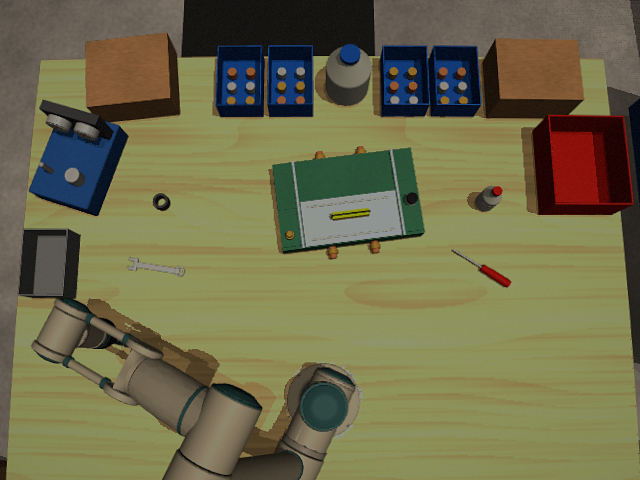

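View pics/scene0.png

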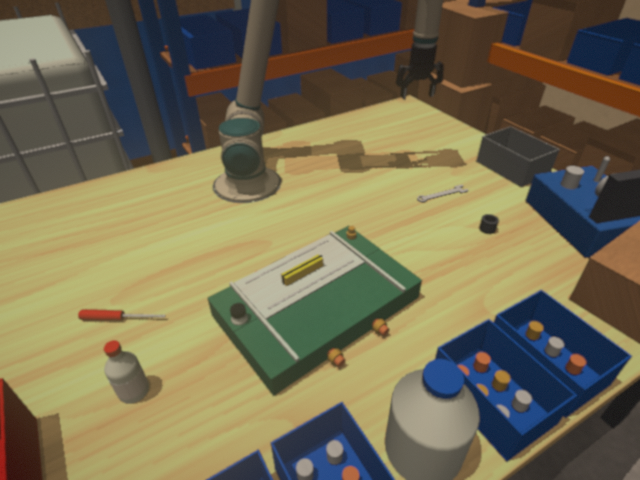

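Run:
```python
from h import *
im=cv2.imread('pics/top0.png');cv2.imwrite('pics/topz.png',cv2.resize(im[140:290,250:450],None,fx=4,fy=4,interpolation=cv2.INTER_CUBIC))
hsv=cv2.cvtColor(im,cv2.COLOR_BGR2HSV)
d=np.load('top0d.npy')
for nm,lo,hi in(("yellow",(20,120,120),(35,255,255)),("green",(40,60,30),(95,255,255))):
    m=cv2.inRange(hsv,lo,hi);n,l,st,c=cv2.connectedComponentsWithStats(m)
    for i in range(1,n):
        if st[i,4]>30:
            ys,xs=np.where(l==i);r=cv2.minAreaRect(np.stack([xs,ys],1).astype(np.float32))
            dd=np.median(d[ys,xs]);print(nm,st[i],c[i],r,np.round(atd('top',c[i],dd),4))
            if nm=="green" and st[i,4]>1000 or nm=="yellow":
                z=.064 if nm=="green" else .097
                P=np.array([atz('top',[x,y],z)[:2] for x,y in zip(xs,ys)],np.float32)
                R=cv2.minAreaRect(P);print('  world rect',R)
print(camera_model('top')['world_from_camera'])
```

```text
yellow [335 104  22   4  38] [344.89473684 105.94736842] ((345.5, 105.5), (3.0, 21.0), 90.0) [ 0.9213 -0.0726  0.0031]
  world rect ((0.8837268352508545, -0.07017979770898819), (0.06451325118541718, 0.009854012168943882), 89.9334487915039)
yellow [112 117  54   6  91] [140.73626374 119.74725275] ((138.57122802734375, 120.17671966552734), (2.250722885131836, 53.23221206665039), 83.9909896850586) [0.8788 0.5896 0.0026]
  world rect ((0.8404060006141663, 0.567257821559906), (0.007436444982886314, 0.16566482186317444), 5.571229934692383)
yellow [484 118  58   3 120] [510.65 119.4 ] ((512.5, 119.0), (2.0, 57.0), 90.0) [ 0.8777 -0.6109  0.0012]
  world rect ((0.8414417505264282, -0.5848506689071655), (0.006532082334160805, 0.17906741797924042), 0.4055188298225403)
yellow [384 126  21   6  66] [396.66666667 128.10606061] ((394.0, 128.5), (5.0, 20.0), 90.0) [ 8.466e-01 -2.383e-01  1.000e-04]
  world rect ((0.8089603781700134, -0.21717283129692078), (0.01611589454114437, 0.06109365075826645), 0.08391349017620087)
yellow [ 38 129  15   6  41] [ 46.85365854 130.65853659] ((45.0, 131.5), (5.0, 1
[... 4306 characters left out ...]
7890625), 80.53767395019531) [ 0.6222 -0.2583  0.0634]
  world rect ((0.6232097148895264, -0.2585650682449341), (0.269876092672348, 0.05730364844202995), 7.309548854827881)
green [ 294  150  102   53 3870] [344.0002584  175.55710594] ((344.2205505371094, 175.4039306640625), (40.77250671386719, 97.07424926757812), 82.40535736083984) [ 0.6695 -0.0644  0.0651]Traceback (most recent call last):
  File "<stdin>", line 13, in <module>
  File "h.py", line 8, in atz
    o,r=ray(name,px);return o+r*(z-o[2])/r[2]
        ~~~^^^^^^^^^
  File "h.py", line 4, in ray
    m=camera_model(name);K=np.array(m["mtx"],float);d=np.array(m["distortion"],float)
ValueError: time passes only in moves, steps and waits
```

Run:
```python
from h import *
im=cv2.imread('pics/top0.png');hsv=cv2.cvtColor(im,cv2.COLOR_BGR2HSV);d=np.load('top0d.npy')
m=camera_model('top');K=np.array(m["mtx"],float);D=np.array(m["distortion"],float);T=np.array(m["world_from_camera"])
def pts(mask):
    ys,xs=np.where(mask);u=cv2.undistortPoints(np.stack([xs,ys],1).astype(float)[:,None],K,D)[:,0]
    r=np.c_[u[:,0],-u[:,1],-np.ones(len(u))]*d[ys,xs][:,None];return r@T[:3,:3].T+T[:3,3]
g=cv2.inRange(hsv,(40,60,30),(95,255,255))>0
reg=np.zeros_like(g);reg[135:265,260:440]=1
P=pts(g&reg);print(np.histogram(P[:,2],8))
P=P[(P[:,2]>.058)&(P[:,2]<.07)]
R=cv2.minAreaRect(P[:,:2].astype(np.float32));print(R)
a=np.deg2rad(R[2]);
th=a if a<.8 else a-np.pi/2
ex=np.array([np.cos(th),np.sin(th)]);ey=np.array([-ex[1],ex[0]])
O=np.array(R[0])-ex*.040;print('theta',th,'origin',O)
y=cv2.inRange(hsv,(20,120,120),(35,255,255))>0
reg[:]=0;reg[195:235,315:385]=1
Y=pts(y&reg);print(Y.min(0),Y.max(0))
q=(Y[:,:2]-O)@np.c_[ex,ey];print('bar in box',q.min(0),q.max(0),q.mean(0))
print('plug etc in box')
A=pts(np.ones_like(g)); 
q=(A[:,:2]-O)@np.c_[ex,ey]
for s in(1,-1):
    k=(A[:,2]>.08)&(abs(q[:,0])<.17)&(s*q[:,1]>.155)&(s*q[:,1]<.22)
    print(s,k.sum(),q[k].mean(0),A[k].mean(0)) if k.any() else 0
```

```text
(array([7077,    0,    0,    0,    0,    0,    0,   33]), array([-0.00848262,  0.22423442,  0.45695146,  0.68966849,  0.92238553,
        1.15510257,  1.38781961,  1.62053664,  1.85325368]))
((0.6001091003417969, -0.0739755779504776), (0.2722775936126709, 0.4288998246192932), 7.348640441894531)
theta 0.12825797125627061 origin [ 0.56043765 -0.07909184]
[ 0.53102661 -0.13303233  0.06659995] [ 0.56627176 -0.02708552  0.10713311]
bar in box [-0.02438185 -0.05351233] [0.00174376 0.05289082] [-0.01389258  0.00070054]
plug etc in box
1 45 [-0.05020082  0.18581042] [0.48688279 0.09877136 0.09082553]
-1 95 [ 0.0066524  -0.18632844] [ 0.59086805 -0.26303893  0.09976174]
```

View pics/topz.png

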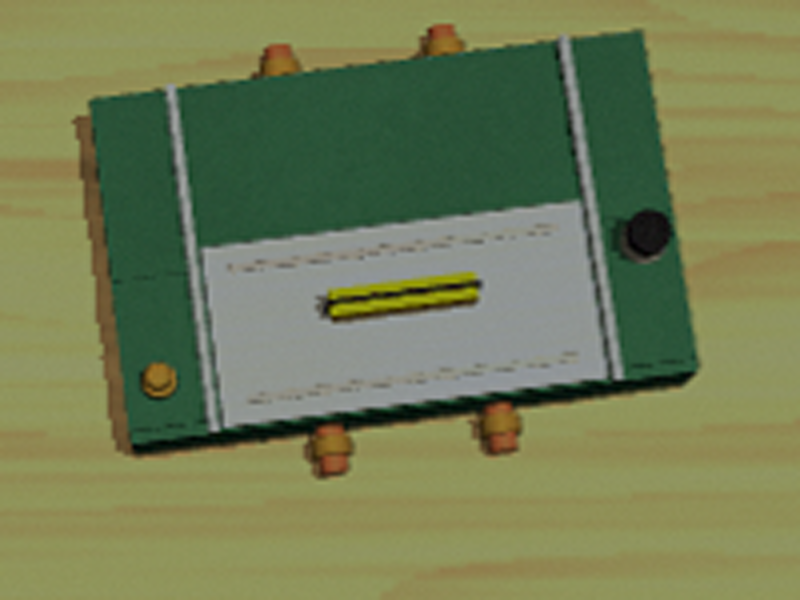

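Call:
{"name": "jog_arm", "arguments": {
  "targets": [
    [0.0, [0.022, -0.045, 0.0], 0.046],
    [0.0, [0.022, -0.045, 0.0], 0.046],
    [0.0, [0.022, -0.045, 0.0], 0.046],
    [0.0, [0.022, -0.045, 0.0], 0.046],
    [0.0, [0.022, -0.045, -0.005], 0.046],
    [0.0, [0.022, -0.045, -0.005], 0.046],
    [0.0, [0.022, -0.045, -0.005], 0.046],
    [0.0, [0.022, -0.045, -0.005], 0.046],
    [0.0, [0.022, -0.045, -0.005], 0.046],
    [0.0, [0.022, -0.045, -0.005], 0.046]
  ],
  "force": 30
}}

```text
clock: 2.35
position: [0.4064, 0.0927, 0.2185]
ee_rot: [0.706, -0.705, -0.047, 0.046]
contact_force: [-0.1, 0.6, 0.6]
width: 0.0
```

Call:
{"name": "jog_arm", "arguments": {
  "targets": [
    [0.0, [0.022, -0.045, -0.02], 0],
    [0.0, [0.022, -0.045, -0.02], 0],
    [0.0, [0.022, -0.045, -0.02], 0],
    [0.0, [0.022, -0.045, -0.02], 0],
    [0.0, [0, 0, 0], 0]
  ]
}}

```text
clock: 2.98
position: [0.4947, -0.0887, 0.1368]
ee_rot: [-0.706, 0.706, 0.044, -0.045]
contact_force: [-0.6, 0.9, 0.6]
width: -0.0
```

Run:
```python
from h import *
print(manip.get_state()['position'])
im,d=get_image('wrist');save('w1',im)
im,d=get_image('scene');save('s1',im)
```

```text
[ 0.49469279 -0.08867278  0.13684636]
```

View pics/w1.png

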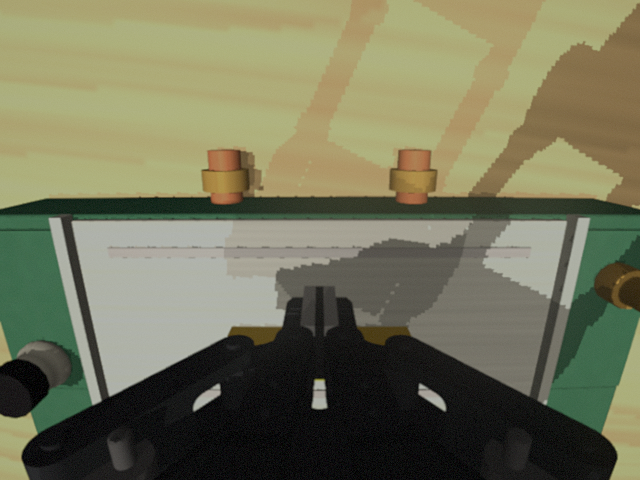

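View pics/s1.png

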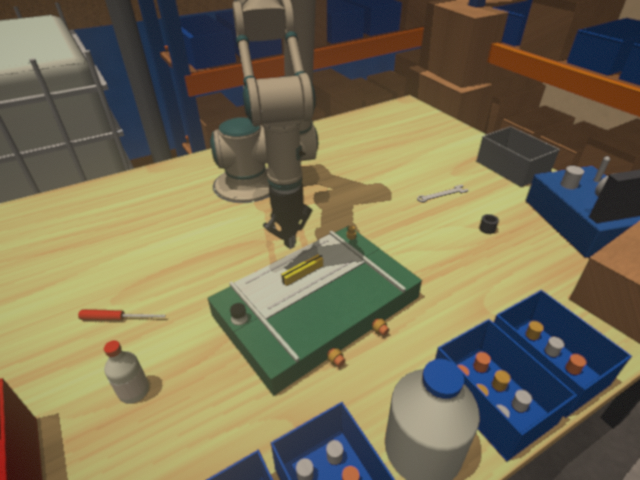

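The wrist view shows the closed fingers (around 318,310) lined up with the cover. The bar (230–410, 335) is on their far side. Lowering in front of the bar next.

Call:
{"name": "jog_arm", "arguments": {
  "targets": [
    [0.0, [0, 0, -0.02], 0],
    [0.0, [0, 0, -0.015], 0],
    [0.0, [0, 0, -0.007], 0],
    [0.0, [0, 0, 0], 0],
    [0.0, [0.015, 0.002, 0], 0],
    [0.0, [0, 0, 0], 0]
  ]
}}

```text
clock: 3.82
position: [0.5111, -0.084, 0.0971]
ee_rot: [-0.705, 0.706, 0.048, -0.045]
contact_force: [-0.6, 0.7, -0.1]
width: 0.0002
```

Call:
{"name": "jog_arm", "arguments": {
  "targets": [
    [0.0, [0.012, 0.0015, -0.002], 0],
    [0.0, [0.015, 0.002, 0], 0],
    [0.0, [0.018, 0.0023, 0], 0],
    [0.0, [0.018, 0.0023, 0], 0],
    [0.0, [0.018, 0.0023, 0], 0],
    [0.0, [0.018, 0.0023, 0], 0],
    [0.0, [0.015, 0.002, 0], 0],
    [0.0, [0.01, 0.0013, 0], 0],
    [0.0, [0, 0, 0], 0]
  ]
}}

```text
clock: 4.95
position: [0.6342, -0.0676, 0.0942]
ee_rot: [0.706, -0.706, -0.047, 0.046]
contact_force: [0.9, 0.1, -0.5]
width: 0.0003
```

Call:
{"name": "jog_arm", "arguments": {
  "targets": [
    [0.0, [0.005, 0.0006, 0], 0],
    [0.0, [0.004, 0.0005, 0], 0],
    [0.0, [0.003, 0.0004, 0], 0]
  ]
}}

```text
clock: 5.32
position: [0.6418, -0.0664, 0.0942]
ee_rot: [0.706, -0.705, -0.044, 0.049]
contact_force: [-10.4, -2.0, 6.7]
width: 0.0
```

Run:
```python
from h import *
s=manip.get_state();print(s['position'],s['contact_force'])
im,d=get_image('top');cv2.imwrite('pics/t2.png',cv2.resize(im[140:290,250:450,::-1],None,fx=4,fy=4,interpolation=cv2.INTER_CUBIC))
im,d=get_image('wrist');save('w2',im)
```

```text
[ 0.6417736  -0.06644116  0.09415501] [-10.38239631  -2.0278634    6.67191713]
```

View pics/t2.png

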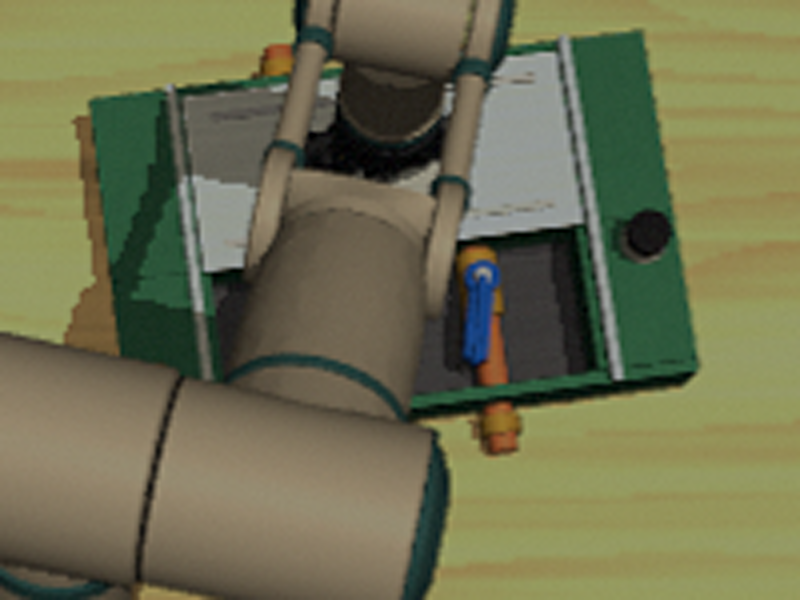

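View pics/w2.png

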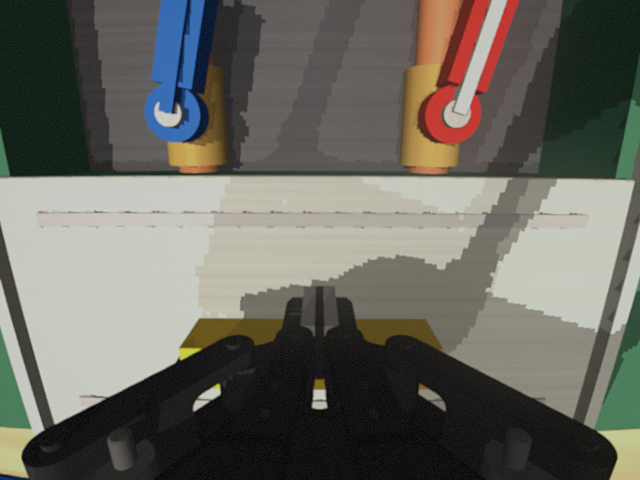

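```bash
cat >> h.py <<'E'
th=0.128;O=np.array([.5604,-.0791]);ex=np.array([np.cos(th),np.sin(th)]);ey=np.array([-ex[1],ex[0]])
def box(p): p=np.asarray(p)[:2]-O; return np.round([p@ex,p@ey],4)
def wor(x,y): return np.round(O+ex*x+ey*y,4)
E
python3 - <<'E'
from h import *
for n,px,z in(('edge',(250,178),.07),('edgeR',(500,180),.07),('redstem',(456,115),.06),('bluestem',(170,115),.06),('redfar',(503,1),.06),('bluefar',(190,1),.06),('barL',(182,320),.096),('barR',(438,320),.096)):
    print(n,box(atz('wrist',px,z)))
im,d=cv2.imread('pics/top0.png'),np.load('top0d.npy')
# closed cover front edge at left/right from zoom
for px in((250+220/4,140+423/4),(250+605/4,140+380/4),(250+205/4,140+247/4),(250+580/4,140+203/4)): print(box(atz('top',px,.07)))
for px in((250+190/4+14,140+272/4),(250+583/4,140+225/4)): print('now',box(atz('top',px,.07)))
print(wor(0,.065),manip.get_state()['clock'])
E
```

```text
edge [ 0.0257 -0.0269]
edgeR [0.0259 0.0822]
redstem [-0.0015  0.0636]
bluestem [-0.0012 -0.0633]
redfar [-0.0474  0.0793]
bluefar [-0.0463 -0.0506]
barL [ 0.0801 -0.0527]
barR [0.0797 0.0514]
[-0.0903  0.1456]
[-0.0954 -0.1429]
[0.0444 0.1399]
[ 0.0416 -0.1454]
now [0.0212 0.1118]
now [ 0.0244 -0.145 ]
[ 0.5521 -0.0146] 5.425
```

Call:
{"name": "jog_arm", "arguments": {
  "targets": [
    [0.0, [0.003, 0.0004, 0], 0],
    [0.0, [0.002, 0.0003, 0], 0]
  ]
}}

```text
clock: 5.68
position: [0.6419, -0.0664, 0.0942]
ee_rot: [-0.705, 0.706, 0.041, -0.053]
contact_force: [-19.1, -3.5, 12.0]
width: 0.0001
```

Run:
```python
from h import *
p=manip.get_state()['position'];print(box(p))
print('start',wor(-.045,.03))
prev=None
for f in np.arange(0,1.65,.2).tolist()+[1.571]:
    u=np.array([-np.cos(f),np.sin(f)]);n=np.array([-np.sin(f),-np.cos(f)])
    c=np.array([-.0005,.065])+.043*u+.023*n;w=wor(*c)
    print(round(f,2),np.round(c,4),w,None if prev is None else np.round(w-prev,4));prev=w
```

```text
[0.0824 0.0021]
start [ 0.5119 -0.0551]
0.0 [-0.0435  0.042 ] [ 0.5119 -0.043 ] None
0.2 [-0.0472  0.051 ] [ 0.5071 -0.0345] [-0.0048  0.0085]
0.4 [-0.0491  0.0606] [ 0.504  -0.0253] [-0.0031  0.0092]
0.6 [-0.049   0.0703] [ 0.5029 -0.0156] [-0.0011  0.0097]
0.8 [-0.047   0.0798] [ 0.5036 -0.0059] [0.0007 0.0097]
1.0 [-0.0431  0.0888] [0.5063 0.0034] [0.0027 0.0093]
1.2 [-0.0375  0.0967] [0.5108 0.0121] [0.0045 0.0087]
1.4 [-0.0305  0.1035] [0.517  0.0196] [0.0062 0.0075]
1.6 [-0.0222  0.1087] [0.5245 0.0258] [0.0075 0.0062]
1.57 [-0.0235  0.108 ] [0.5233 0.025 ] [-0.0012 -0.0008]
```

Call:
{"name": "jog_arm", "arguments": {
  "targets": [
    [0.0, [-0.02, -0.0025, 0], 0],
    [0.0, [0, 0, 0.025], 0],
    [0.0, [-0.02, 0.004, 0.015], 0],
    [0.0, [-0.035, 0.004, 0], 0],
    [0.0, [-0.035, 0.004, 0], 0],
    [0.0, [-0.01, 0.001, 0], 0],
    [0.0, [0, 0, 0], 0]
  ]
}}

```text
clock: 6.55
position: [0.5307, -0.0552, 0.1349]
ee_rot: [-0.705, 0.706, 0.047, -0.045]
contact_force: [0.6, -0.1, -0.4]
width: 0.0001
```

Call:
{"name": "jog_arm", "arguments": {
  "targets": [
    [0.0, [-0.019, 0, 0], 0],
    [0.0, [0, 0, -0.01], 0],
    [0.0, [0, 0, 0], 0]
  ]
}}

```text
clock: 6.92
position: [0.5117, -0.0552, 0.1234]
ee_rot: [0.706, -0.705, -0.046, 0.046]
contact_force: [0.3, 0.1, 0.7]
width: 0.0004
```

Run:
```python
from h import *
p=manip.get_state()['position'];print(p,box(p))
im,d=get_image('wrist');save('w3',im)
im,d=get_image('scene');cv2.imwrite('pics/s3.png',cv2.resize(im[170:400,180:440,::-1],None,fx=2.5,fy=2.5))
```

```text
[ 0.51173852 -0.05520361  0.12336902] [-0.0452  0.0299]
```

View pics/w3.png

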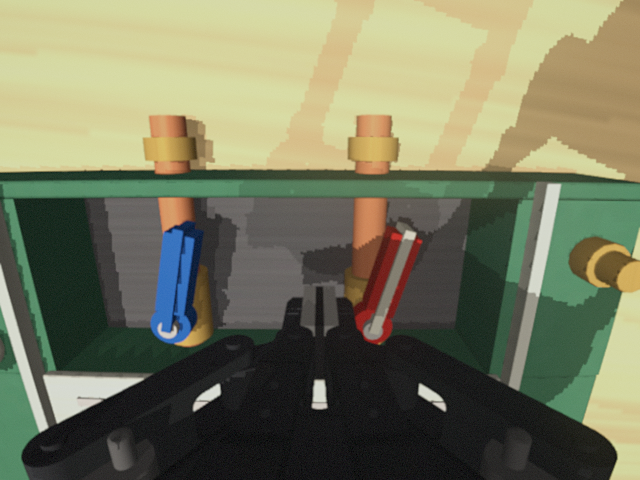

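View pics/s3.png

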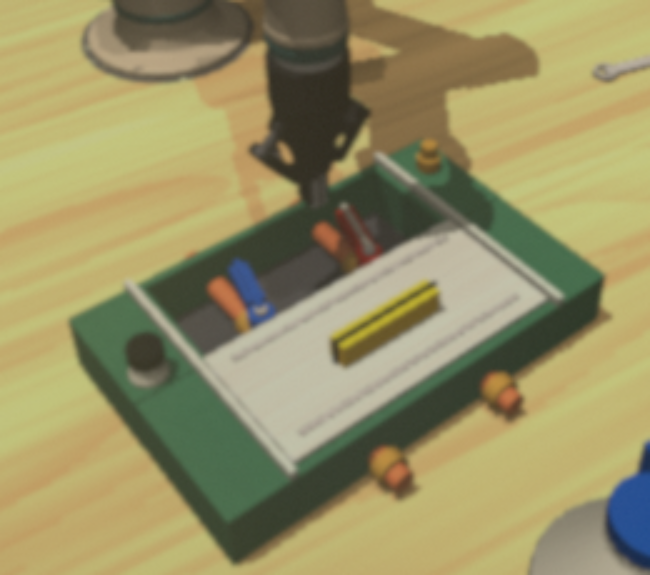

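The cover is open. The red handle (375–415, 230–330) is on the left at about 0.3 rad, and the fingers are on its -y side, clear of the blue handle. Lowering into the well.

Call:
{"name": "jog_arm", "arguments": {
  "targets": [
    [0.0, [0, 0, -0.03], 0],
    [0.0, [0, 0, -0.02], 0],
    [0.0, [0, 0, -0.012], 0],
    [0.0, [0, 0, 0], 0],
    [0.0, [-0.003, 0.01, 0], 0],
    [0.0, [-0.003, 0.01, 0], 0],
    [0.0, [0, 0, 0], 0]
  ]
}}

```text
clock: 7.9
position: [0.5044, -0.0341, 0.0629]
ee_rot: [0.706, -0.706, -0.047, 0.047]
contact_force: [0.1, -0.5, -0.3]
width: -0.0001
```

Call:
{"name": "jog_arm", "arguments": {
  "targets": [
    [0.0, [0, 0.009, -0.001], 0],
    [0.0, [-0.001, 0.0097, 0], 0],
    [0.0, [0.0007, 0.0097, 0], 0],
    [0.0, [0.0027, 0.0093, 0], 0],
    [0.0, [0.0045, 0.0087, 0], 0],
    [0.0, [0, 0, 0], 0]
  ]
}}

```text
clock: 8.65
position: [0.5115, 0.0125, 0.061]
ee_rot: [0.706, -0.705, -0.046, 0.047]
contact_force: [-0.4, 0.2, -0.0]
width: 0.0001
```

Run:
```python
from h import *
p=manip.get_state()['position'];print(p,box(p))
im,d=get_image('wrist');save('w4',im)
```

```text
[0.5114953  0.01249485 0.06104608] [-0.0368  0.0971]
```

View pics/w4.png

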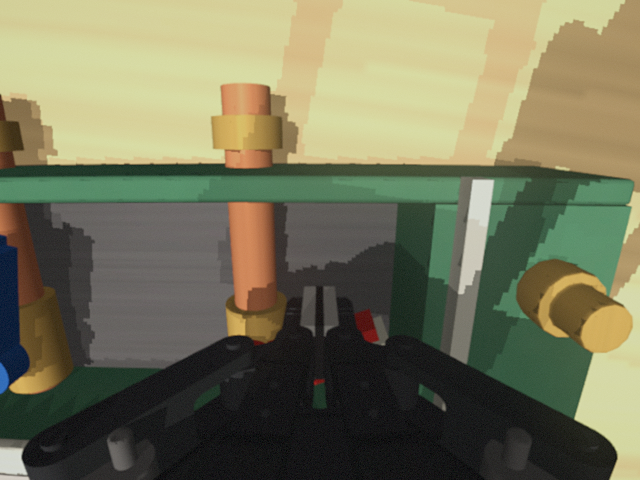

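The red handle's end (370,325) now sits just ahead of the fingers, so it is being pushed correctly. Finishing the arc.

Call:
{"name": "jog_arm", "arguments": {
  "targets": [
    [0.0, [0.006, 0.0075, 0], 0],
    [0.0, [0.0065, 0.005, 0], 0],
    [0.0, [0.003, 0.0005, 0], 0],
    [0.0, [0, 0, 0], 0]
  ]
}}

```text
clock: 9.2
position: [0.5253, 0.0249, 0.061]
ee_rot: [0.706, -0.705, -0.045, 0.048]
contact_force: [-5.2, -1.9, 2.5]
width: -0.0
```

Call:
{"name": "jog_arm", "arguments": {
  "targets": [
    [0.0, [0.003, 0.0004, 0], 0],
    [0.0, [0.002, 0.0003, 0], 0],
    [0.0, [0, 0, 0], 0]
  ]
}}

```text
clock: 9.57
position: [0.5256, 0.025, 0.0609]
ee_rot: [0.706, -0.705, -0.042, 0.052]
contact_force: [-13.5, -4.1, 10.4]
width: 0.0001
```

At the stop: the position holds while the force rises. Backing off and raising to check.

Call:
{"name": "jog_arm", "arguments": {
  "targets": [
    [0.0, [-0.012, -0.0015, 0], 0],
    [0.0, [-0.015, -0.002, 0], 0],
    [0.0, [0, 0, 0.03], 0],
    [0.0, [0, 0, 0.04], 0],
    [0.0, [0, 0, 0.05], 0],
    [0.0, [-0.03, -0.01, 0.05], 0],
    [0.0, [-0.05, 0, 0.02], 0],
    [0.0, [-0.05, 0, 0], 0],
    [0.0, [0, 0, 0], 0]
  ]
}}

```text
clock: 10.7
position: [0.3717, 0.0122, 0.2517]
ee_rot: [0.706, -0.705, -0.047, 0.046]
contact_force: [0.3, 0.7, 0.6]
width: 0.0001
```

Run:
```python
from h import *
s=manip.get_state();print(s['position'],s['contact_force'],s['clock'])
im,d=get_image('top');cv2.imwrite('pics/t5.png',cv2.resize(im[140:290,250:450,::-1],None,fx=4,fy=4,interpolation=cv2.INTER_CUBIC))
im,d=get_image('scene');cv2.imwrite('pics/s5.png',cv2.resize(im[170:400,180:440,::-1],None,fx=2.5,fy=2.5))
im,d=get_image('wrist');save('w5',im)
for n in('red_stem','red_end','blue_end','push_bar'):
    for q in spot_point(n,'wrist')[:1]:print(n,q['score'],q['position'],box(atz('wrist',q['position'],.083 if n=='push_bar' else .049)))
```

```text
[0.37173464 0.01223739 0.25166289] [0.28071066 0.68216797 0.5544812 ] 10.7
blue_end 0.92 [162.7, 310.1] [-0.069  -0.0519]
```

View pics/w5.png

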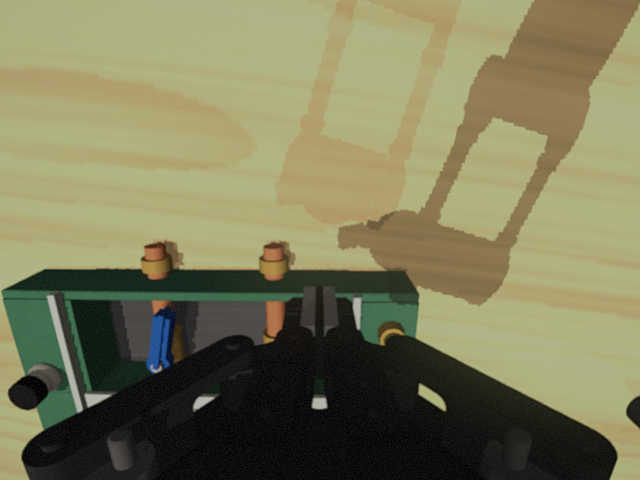

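View pics/s5.png

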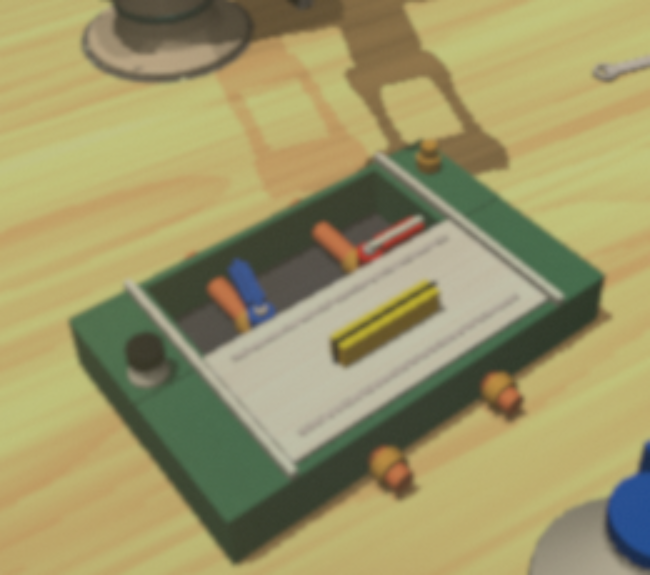

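View pics/t5.png

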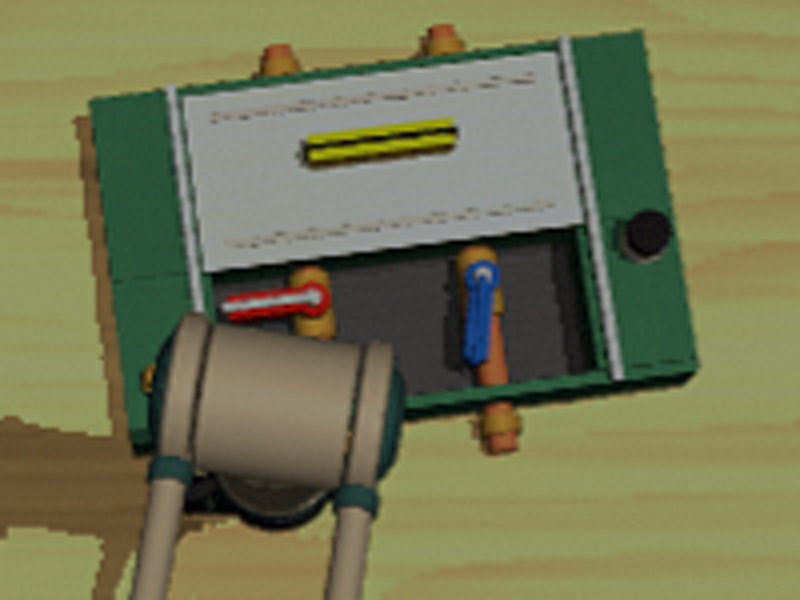

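The top view shows the red handle parallel to the cover's edge, and the cover pushed right back. The blue handle, plug and jar haven't moved, and the arm is clear.

```bash
python3 -c "
from rig import sign_off;print(sign_off())"
```

```text
the job is handed in; nothing more can be done
None
```

I pushed the cover open by its yellow bar and then pushed the red handle shut, keeping the fingers closed throughout. I handed the job in after about 11 s on the robot's clock; `sign_off()` gives no verdict.

- **Cover:** it reached its stop. Pushing further raised the force from 10 to 19 N with no movement. In the top picture the bar had moved about 122 mm.
- **Red handle:** it also reached its stop, with the force rising from 5 to 13.5 N and almost no movement. In the top picture its white line lies square across the pipe, to about 0.01 rad.
- **Everything else:** the blue handle, brass plug and grease jar look unmoved in the last pictures. I did not re-measure the spanner, screwdriver, coupling or oil bottle, but the arm never went near them after the start. The arm ended clear of everything, with no real force reading.
- **Checks that fell short:** in the last wrist picture the fingers hid the red handle, so the point network found only the blue end. I judged the red handle and the cover from the top and scene pictures. An earlier wrist measurement of the cover's front edge came out about 4 mm short of fully open, at about 121 mm, but the force showed it was at the stop.

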